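# Scrub out the lidded mixing pot with the long bottle brush

### The arm

A 6-joint arm with a two-finger parallel gripper is mounted at the origin on the work surface. World frame = base frame: x ahead of the robot, y to its left, z up, the work surface at z = 0. Lengths are in m, angles in degrees, forces in N, time in s.
With the tool pointing down it reaches from about 0.4 to 0.825 m from the base axis. Payload 7 kg.
Tool frame: the origin (TCP) lies on the centre line of the jaws, within the pads' length; the fingertips stand 8 mm ahead of it and the grasp point (between the pads) lies 11 mm behind it (r.tcp_to_tips is the distance from the TCP to the fingertips, in m); z points along the fingers, y is the direction in which the jaws open and shut (so a half turn about z gives the same grasp; the last joint's range is limited). The gripper opens to 88 mm and grips with 3 to 60 N. Pads are 19 mm wide; open, the fingers measure 130 mm over their backs; the gripper's body (78 mm by 193 mm) begins 47 mm behind the grasp point.
Start: joints at [93.341, 20.546, 0.682, 0, -70.136, -16.507], TCP at [0.154, 0.657, 0.235] pointing down, gripper open.
Joint ranges: [-176.03, 176.03], [-82.01, 121.73], [-58.28, 71.71], [-173.87, 95.51], [-174.79, -0.11], [-173.66, 173.66]. Speed limits (degrees/s): [136.94, 136.94, 172.46, 180, 180, 180].

### API

Orientations are given as [roll, pitch, yaw] about the fixed x, y, z axes, in that order (R = Rz(yaw) Ry(pitch) Rx(roll)).
In Python, from plant import r gives the robot as it stands.
- The arm moves only by the tool drive_tool, never from a script. Its argument "plan" is text: rows parted by semicolons, each of 4 numbers parted by spaces: the shift along the tool's x, y, z in cm, then the turn about the tool's z in rad. A call has 1 to 8 rows; each row is the pose to reach, as a shift and turn from the pose commanded when the call began, along the tool's axes at that moment; what a row does not reach only later rows make up. A row lasts 1/8 s, in which the tool goes at most 62.5 mm and 10.7 degrees, less where a joint would pass 70% of its speed; a pose out of reach is approached as far as the arm can. A call with a gripper value outside its range is refused whole. "fingers" is the closure, from -1 (fully open) to 1 (shut), set as the call begins (left out, the last holds). The fingers move at their own pace and stop on an object; "squeeze" is the grip in N (left out, the last holds). Time passes only in rows, so rows that repeat a pose let the fingers close. It gives the time, the measured TCP pose, the force and the opening at its end, in the units of the state.
- r.get_state(): the state, without advancing time (a new reading comes with each control period).
- r.capture(name): name is "side" or "top"; returns a dict with "frame" (420x560x3 uint8, red, green, blue), "fovy" (degrees; the focal length in pixels is half the picture's height over the tangent of half this angle, whatever the lens; pixels are square), "cx", "cy" (the principal point, pixels), "k1" (the pictures are not rectified: a ray, as slopes to the right and down, at radius r is drawn at 1 + k1 r^2 times it, then the intrinsics apply), "rvec" (rotation vector, rad) and "tvec" (3), from world to camera coordinates, as OpenCV has them. Camera axes: x right, y down, z forward; pixel columns grow to the right and rows downward; lengths in m; the calibration is good to about 2 mm. A picture is of the moment at which its call begins. There is no depth.
- r.close_job(): hands the job in, once; it reports no verdict.
The state is a dict: "time_s": time; "joints": joint angles; "qd": joint speeds; "joint_torque": joint torques, N m; "tcp_pos": TCP position; "eef_rot": TCP orientation; "contact_force": force on the tool from outside, world axes, zero at the start; "moment": the same for the moment, N m; "gripper_width": finger opening in m.
Only numpy, scipy, OpenCV 4.12 (cv2) and the standard library are available. Lean on these libraries where they do the work, as an engineer would, in place of code of your own. Each camera call takes 0.05 s, during which the arm holds its last target. There are 200 camera calls.

### The job

Take the lid off the metal mixing pot and set it down, knob up, on the cork mat; then take the longest of the three brushes from the rack and scrub the pot out with it, three full strokes up and down between its floor and its mouth. Hang the brush back by its collar on its empty fork and leave the pot standing open where it is. Set things down rather than dropping them, tip nothing over, and leave everything else on the bench where it is.

Things in the scene. Friction and masses are not known exactly. Their poses are not given: they have to be found in the camera images.
- pot_mid (a point): the mixing pot to scrub: a loose upright aluminium cylinder, 78 mm outer diameter, 115 mm tall, walls 4 mm (70 mm inner diameter, 110 mm deep), about 0.55 kg, with a wire handle on one side that is only for looks; it is the one that starts with the lid on. The point is its centre half-way up, z up
- pot_floor (a point): centre of the pot's inner floor, 5 mm above its underside; z up
- lid_knob (a point): where to grasp the lid: the centre of its upright wooden knob (24 mm in diameter, 34 mm tall), 19 mm above the disc's top. The lid (0.14 kg) sits loosely on the pot and lifts straight off: a disc 86 mm in diameter, 5 mm thick, with a 60 mm step 8 mm deep below it. On a flat surface it stands on the step, this point 32 mm above the surface
- lid: the lid; origin at the centre of the underside of its 86 mm disc (24 mm below the knob's centre; 8 mm above the bottom of the step), z up out of the knob
- mat: fixed square cork mat, 160 x 160 mm, 4 mm thick; origin at the centre of its underside on the bench, x and y along its sides
- rack: fixed dark steel brush rack: three level forks 95 mm apart along its y stick out from a beam (30 mm wide, above the origin) towards its -x, roughly to the robot, where they are open. Nothing of the rack but 4 mm lips at the prong ends rises above the forks' tops (175 mm above the bench). Origin on the bench below the beam's middle; the foot plate lies on the +x side
- fork0 (a point): seat of the fork at the rack's -y end: on the slot's middle, level with the prongs' top, 35 mm from the beam's middle and 32 mm inside the open end. The slot is 18 mm wide between two prongs 6 mm thick, 14 mm wide, whose ends turn up in a lip 4 mm high; a rod can lie at most 16 mm deeper than the seat. Axes as the rack
- fork1 (a point): seat of the middle fork, likewise
- fork2 (a point): seat of the fork at the rack's +y end, likewise
- brush_grip (a point): where to grasp the long brush: on the axis of its upright wooden handle (24 mm in diameter, 46 mm tall), 32 mm above the collar's underside, 20 mm below the handle's top. The brush (200 mm long, 0.14 kg) hangs upright, its collar (steel disc 36 mm in diameter, 6 mm thick) resting on a fork's prongs, its 8 mm rod in the slot
- brush_collar (a point): centre of the underside of the long brush's collar, 148 mm above its tip
- brush_tip (a point): lower end of the long brush on its axis, 180 mm below brush_grip; the bristle head is a cylinder 46 mm in diameter and reaches 55 mm up from here (treated as rigid)
- brush: the long brush; origin at the centre of its collar's underside, z up its handle. To take it off, lift it 10 to 70 mm (the collar must clear the lip; the bristle head cannot pass the slot) and draw it out level to the open end by over 60 mm before lifting on; the reverse hangs it
- short_collar (a point): collar underside of the short brush (same handle and collar, 85 mm below the collar, head 32 mm in diameter); leave it hanging
- fat_collar (a point): collar underside of the fat brush (same handle and collar, 105 mm below the collar, head 74 mm in diameter, too wide for the pot); leave it hanging
- tin_mid (a point): bystander: closed tin, 76 mm in diameter, 180 mm tall; centre half-way up
- open_pot_mid (a point): bystander: squat metal pot without a lid, 84 mm in diameter, 85 mm tall; centre half-way up
- tall_bottle_mid (a point): bystander: tall white bottle, 68 mm in diameter, 245 mm tall; centre half-way up
- jar_mid (a point): bystander: closed glass jar, 70 mm in diameter, 90 mm tall; centre half-way up
- block_mid (a point): bystander: wooden block 70 x 110 x 40 mm; centre
- puck_mid (a point): bystander: flat round cardboard tub, 90 mm in diameter, 30 mm tall; centre
- pot: the same mixing pot; origin at the centre of its underside, z up

How it is judged:
By the outcome, as a careful person would: the job done as asked, in the order asked, and still so for the second after the job is handed in, with the robot touching nothing.
It also fails if it takes over 69 s, if anything falls off the work surface, if the arm or the gripper's body presses on something with over 40 N, if the wrist force passes 120 N, or if a joint passes its speed limit or range.

## Working session

There is one attempt and no reset: what is moved stays moved. The work goes in short steps, Python scripts to look and compute and a tool call to move; the robot and the scene stay as the last step left them, time stands still between calls to the robot, and variables do not carry over. Pictures are saved under pics/ and viewed, about 8 in all and at most 12, crops included, and the job is handed in when it is done.

Besides the shell and the picture viewer there is one more tool, called in YAML: its name, and indented under it one key for each argument. drive_tool: Moves the arm, as the interface text tells. Its arguments: {"type":"object","properties":{"plan":{"type":"string"},"fingers":{"type":"number"},"squeeze":{"type":"number"}},"required":["plan"]}

```bash
mkdir -p pics; ls; cat > h.py <<'E'
import numpy as np, cv2
from plant import r
def K(c):
    h=c["frame"].shape[0]; f=h/2/np.tan(np.radians(c["fovy"])/2)
    return f
def ray(c,u,v):
    f=K(c); d=np.array([(u-c["cx"])/f,(v-c["cy"])/f]); s=d.copy()
    for _ in range(20): s=d/(1+c["k1"]*(s@s))
    R=cv2.Rodrigues(np.array(c["rvec"],float))[0]; t=np.array(c["tvec"],float).ravel()
    return -R.T@t, R.T@np.array([s[0],s[1],1.])
def onz(c,u,v,z):
    o,d=ray(c,u,v); return o+d*(z-o[2])/d[2]
def proj(c,p):
    R=cv2.Rodrigues(np.array(c["rvec"],float))[0]; q=R@np.array(p,float)+np.array(c["tvec"],float).ravel()
    s=q[:2]/q[2]; s=s*(1+c["k1"]*(s@s)); return s*K(c)+[c["cx"],c["cy"]]
def tri(c1,p1,c2,p2):
    o1,d1=ray(c1,*p1);o2,d2=ray(c2,*p2)
    A=np.stack([d1,-d2],1); x=np.linalg.lstsq(A,o2-o1,rcond=None)[0]
    a,b=o1+d1*x[0],o2+d2*x[1]; return (a+b)/2,np.linalg.norm(a-b)
def cap(n,f):
    c=r.capture(n); np.save('pics/'+f+'.npy',c,allow_pickle=True); cv2.imwrite('pics/'+f+'.png',c["frame"][:,:,::-1]); return c
def load(f): return np.load('pics/'+f+'.npy',allow_pickle=True).item()
E
python3 - <<'E'
from h import *
for n in("side","top"):
    c=cap(n,n+'0'); o,d=ray(c,c["cx"],c["cy"]); print(n,c["fovy"],c["cx"],c["cy"],c["k1"],o,d)
    im=cv2.resize(c["frame"][:,:,::-1],(784,588),interpolation=cv2.INTER_CUBIC); cv2.imwrite(f'pics/{n}0b.png',im)
print(r.get_state())
E
```

```text
pics
side 54.983244244988114 284.38250027682494 215.50245146210005 -0.11928987242223568 [0.40009314 0.69680644 0.91019709] [ 0.12510876 -0.67419845 -0.72787653]
top 53.44360928115346 276.9990201882433 208.95966621347836 -0.010781962938308649 [3.88528335e-01 6.25825805e-04 1.12028344e+00] [ 0.16130993  0.00474373 -0.9868924 ]
{'time_s': 0.1, 'joints': array([ 9.33427844e+01,  2.05864126e+01,  6.37757899e-01, -1.81508912e-02,
       -7.01379678e+01, -1.65055823e+01]), 'qd': array([-0.00535825, -0.19038221,  0.06751   ,  0.01986364,  0.03219291,
        0.05729811]), 'joint_torque': array([-1.81631367e-03, -5.84157908e+01,  2.93753582e+01,  7.01550096e+00,
        1.01966097e-02, -6.09432027e-05]), 'tcp_pos': array([0.15365264, 0.65681458, 0.23371584]), 'eef_rot': array([ 1.79912099e+02, -8.25171349e-03, -1.31689714e+01]), 'contact_force': array([-0.7767154 , -0.05569559,  0.16833725]), 'moment': array([ 0.00825104, -0.0627437 ,  0.00098884]), 'gripper_width': 0.08767983708180904}
```

View pics/side0b.png

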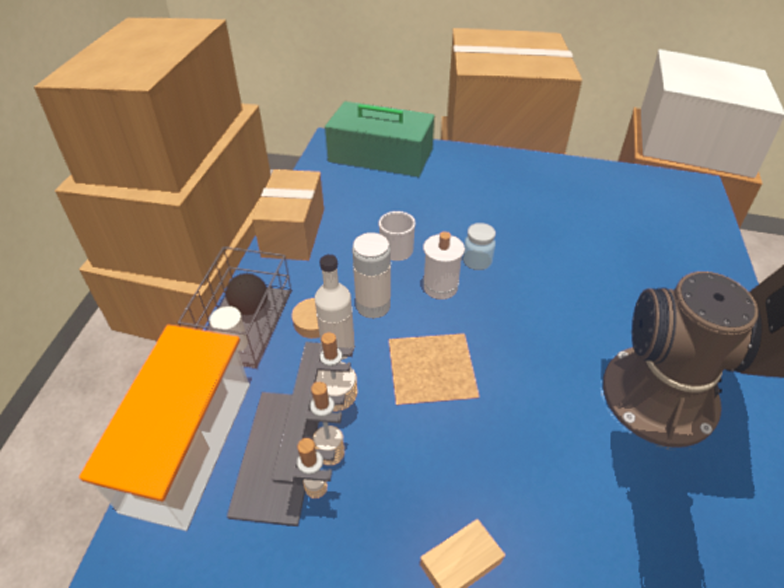

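View pics/top0b.png

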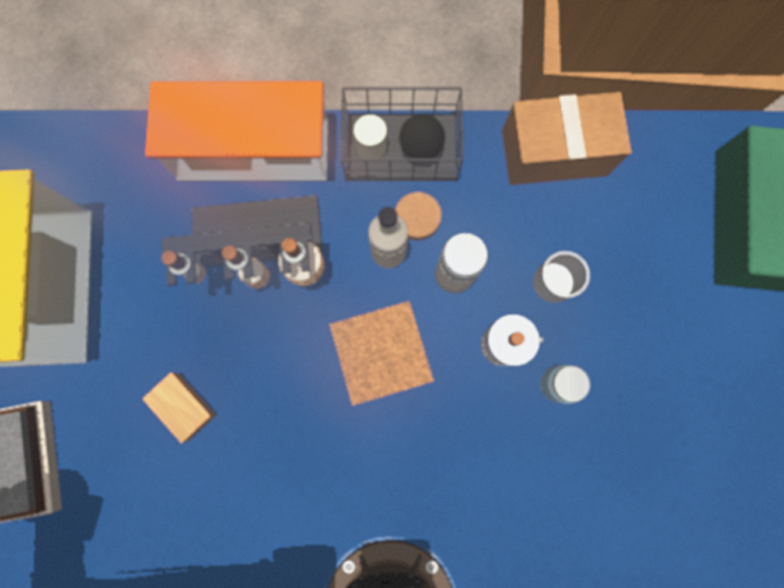

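The side view shows the lidded pot near (443,265) with the jar, open pot and tin around it, the mat at (433,368) and brush handles at (330,345), (320,397) and (310,453). In the top view the knob is at (516,339), the mat at (382,353) and the handles at (290,246), (229,254) and (170,259). The middle head looks the longest, so I'll measure it.

```bash
python3 - <<'E'
from h import *
t=load('top0');s=load('side0')
def blobs(c,box,lo,hi,mn=15):
    hsv=cv2.cvtColor(c["frame"],cv2.COLOR_RGB2HSV); m=cv2.inRange(hsv,lo,hi)
    k=np.zeros_like(m); x0,y0,x1,y1=box; k[y0:y1,x0:x1]=m[y0:y1,x0:x1]
    n,l,st,ce=cv2.connectedComponentsWithStats(k)
    return [(st[i],ce[i]) for i in range(1,n) if st[i,4]>=mn]
for nm,c,box in(('top',t,(100,150,450,300)),('side',s,(200,150,360,400))):
    for st,ce in blobs(c,box,(3,90,60),(16,255,255)): print(nm,st,ce.round(1))
# mat corners
for nm,c,box in(('top',t,(225,205,320,295)),('side',s,(270,230,350,295))):
    hsv=cv2.cvtColor(c["frame"],cv2.COLOR_RGB2HSV); m=cv2.inRange(hsv,(5,70,80),(25,255,255)); x0,y0,x1,y1=box
    q=np.argwhere(m[y0:y1,x0:x1])[:,::-1]+[x0,y0]; b=cv2.boxPoints(cv2.minAreaRect(q.astype(np.float32)))
    P=np.array([onz(c,*p,0.004)[:2] for p in q]); R=cv2.minAreaRect(P.astype(np.float32)); print('mat',nm,R,P.mean(0))
# crop view
a=cv2.resize(t["frame"][150:220,105:245,::-1],(784,392),interpolation=cv2.INTER_CUBIC)
b=cv2.resize(s["frame"][230:365,200:262,::-1],None,fx=1.0,fy=1.0)
cv2.imwrite('pics/z1.png',a)
cv2.imwrite('pics/z2.png',cv2.resize(s["frame"][150:360,200:360,::-1],(456,598),interpolation=cv2.INTER_CUBIC))
E
```

```text
top [283 150  31  20 452] [299.8 157.9]
top [201 170  11  11  90] [206.4 174.9]
top [159 176  10   9  69] [163.3 179.9]
top [117 180   8   8  51] [120.5 183.7]
top [ 237  216   72   73 3430] [272.  251.8]
top [365 238   9   8  61] [368.9 241.5]
top [103 267  48  33 114] [132.4 281.5]
side [200 150  31  36 835] [213.  166.3]
side [314 166   8  12  70] [317.  171.3]
side [209 213  19  28 321] [218.9 228.1]
side [229 237  12  20 170] [234.9 246.1]
side [ 278  239   64   50 2583] [308.2 263.3]
side [222 273  12  19 181] [228.2 281.5]
side [247 274   8  12  36] [251.9 279.9]
side [212 313  15  20 212] [219.2 322.1]
side [239 316   6  13  38] [242.2 322.2]
side [217 347   7   8  16] [220.2 350.9]
mat top ((0.4565061926841736, 0.01915699988603592), (0.1583908200263977, 0.15824925899505615), 16.541980743408203) [0.455454   0.01907312]
mat side ((0.4570077955722809, 0.019002676010131836), (0.159022718667984, 0.15993492305278778), 16.592042922973633) [0.45645777 0.0227404 ]
```

View pics/z1.png

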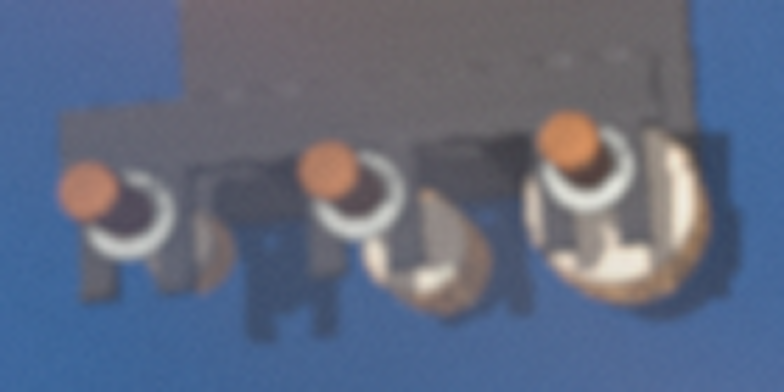

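View pics/z2.png

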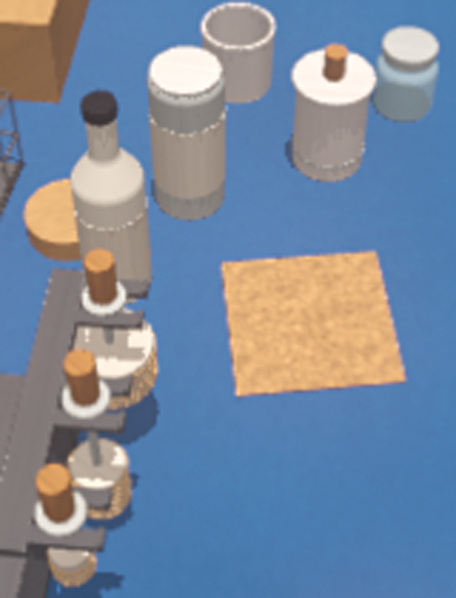

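The crops show three heads: fat at the −y fork, 46 mm on the middle fork, and small at the +y fork. The long brush is therefore on fork1. Next I'll compute positions.

```bash
python3 - <<'E'
from h import *
t=load('top0');s=load('side0')
H=[onz(t,*p,.227) for p in ((206.2,174.6),(163.2,180.2),(120.6,184))]  # fork0,1,2 handle tops
for h in H: print('handle',h.round(4))
print('spacing',[np.linalg.norm(H[i]-H[i+1]).round(4) for i in(0,1)])
d=H[2]-H[0]; print('rack yaw',np.degrees(np.arctan2(-d[0],d[1])))
for p in((234.9,246.1),(228.2,281.5),(219.2,322.1)): print('side handle mid',onz(s,*p,.204).round(4))
print('knob top',onz(t,368.9,241.5,.155).round(4),'side mid',onz(s,317,171.3,.139).round(4),tri(t,(368.9,241.5),s,(317,171.3)))
# white lid disc contour in top view
for nm,c,box in(('top',t,(335,215,395,275)),):
    g=cv2.cvtColor(c["frame"],cv2.COLOR_RGB2HSV); x0,y0,x1,y1=box
    m=np.zeros(g.shape[:2],np.uint8); m[y0:y1,x0:x1]=cv2.inRange(g,(0,0,200),(180,60,255))[y0:y1,x0:x1]
    cn=max(cv2.findContours(m,0,2)[0],key=cv2.contourArea); P=np.array([onz(c,*p[0],.12)[:2] for p in cn],np.float32)
    print('lid',cv2.minEnclosingCircle(P),cv2.fitEllipse(P))
for n,u,v,z in(('tin',464/1.4,255/1.4,.18),('openpot',567/1.4,273/1.4,.085),('jar',571/1.4,384/1.4,.09),('bottle',388/1.4,217/1.4,.245),('puck',419/1.4,215/1.4,.03),('block',177/1.4,407/1.4,.04)): print(n,onz(t,u,v,z).round(3))
E
```

```text
handle [0.6108 0.1611 0.227 ]
handle [0.5979 0.2554 0.227 ]
handle [0.5892 0.3489 0.227 ]
spacing [np.float64(0.0952), np.float64(0.0939)]
rack yaw 6.556355697326821
side handle mid [0.6128 0.157  0.204 ]
side handle mid [0.6011 0.2517 0.204 ]
side handle mid [0.5921 0.3464 0.204 ]
knob top [ 0.4706 -0.2077  0.155 ] side mid [ 0.4722 -0.2112  0.139 ] (array([ 0.47209228, -0.21114498,  0.1390438 ]), np.float64(0.0002930311376262955))
lid ((0.47132161259651184, -0.21046820282936096), 0.04369789734482765) ((0.47156450152397156, -0.21012581884860992), (0.08452824503183365, 0.08491849154233932), 84.05064392089844)
tin [ 0.605 -0.12   0.18 ]
openpot [ 0.594 -0.318  0.085]
jar [ 0.396 -0.314  0.09 ]
bottle [0.65  0.005 0.245]
puck [ 0.719 -0.054  0.03 ]
block [0.353 0.389 0.04 ]
```

drive_tool:
  plan: "0 0 -3 0; 0 0 -6.5 0; 0 0 -6.5 0"

```text
time_s: 0.48
tcp_pos: [0.154, 0.6584, 0.3027]
eef_rot: [-179.7, 0.0, -13.2]
contact_force: [-0.2, 0.6, 0.4]
gripper_width: 0.0877
```

drive_tool:
  plan: "39 38 0 0;39 38 0 0;39 38 0 0;39 38 0 0;39 38 0 0;39 38 0 0;39 38 0 0;39 38 0 0"
  fingers: -0.2

```text
time_s: 1.48
tcp_pos: [0.4233, 0.2339, 0.2991]
eef_rot: [180.0, 0.0, -13.1]
contact_force: [0.5, 0.7, 0.4]
gripper_width: 0.0524
```

drive_tool:
  plan: "14.9 42.2 0 0;14.9 42.2 0 0;14.9 42.2 0 0;14.9 42.2 0 0;14.9 42.2 0 0;14.9 42.2 0 0;14.9 42.2 0 0;14.9 42.2 0 0"

```text
time_s: 2.48
tcp_pos: [0.4711, -0.2122, 0.2981]
eef_rot: [180.0, 0.1, -13.4]
contact_force: [-0.3, 0.8, -0.0]
gripper_width: 0.0524
```

drive_tool:
  plan: "0 0 3 0;0 0 8 0;0 0 10 0;0 0 10 0"

```text
time_s: 2.98
tcp_pos: [0.4706, -0.2083, 0.1977]
eef_rot: [180.0, 0.2, -13.1]
contact_force: [-0.2, 0.5, 0.4]
gripper_width: 0.0525
```

```bash
cat >> h.py <<'E'
def go(x,y,z,gz=True):
    """shift in cm in tool axes to bring the grasp point (11 mm behind the TCP) to x,y,z"""
    from scipy.spatial.transform import Rotation as Ro
    s=r.get_state(); R=Ro.from_euler('xyz',s["eef_rot"],degrees=True).as_matrix()
    g=s["tcp_pos"]-.011*R[:,2]; print(s["time_s"],'grasp',g.round(4),'rot',s["eef_rot"].round(2),'F',s["contact_force"].round(1),'w',round(s["gripper_width"],4),'shift cm',(R.T@(np.array([x,y,z])-g)*100).round(2))
E
python3 - <<'E'
from h import *
go(.4718,-.2108,.143)
t=cap('top','t1');s=cap('side','s1')
a=s["frame"][120:260,240:400,::-1]; b=t["frame"][160:300,290:450,::-1]
cv2.imwrite('pics/z3.png',cv2.resize(np.hstack([a,b]),(800,350),interpolation=cv2.INTER_CUBIC))
E
```

```text
2.975 grasp [ 0.4707 -0.2083  0.2087] rot [179.98   0.24 -13.14] F [-0.2  0.5  0.4] w 0.0525 shift cm [0.19 0.22 6.57]
```

View pics/z3.png

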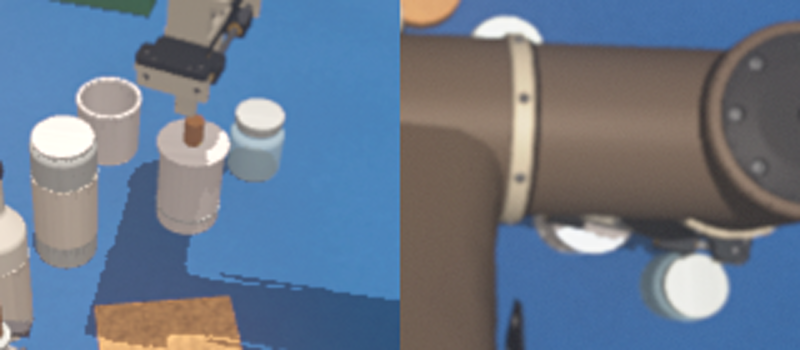

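The crop shows the gripper (at about 190,100) right above the knob (194,130), with the jar and open pot clear.

drive_tool:
  plan: "0.2 0.2 2 0;0.2 0.2 4 0;0.2 0.2 5.5 0;0.2 0.2 6.4 0;0.2 0.2 6.4 0"

```text
time_s: 3.7
tcp_pos: [0.4734, -0.2113, 0.1355]
eef_rot: [180.0, 0.0, -13.2]
contact_force: [0.3, -0.2, -0.5]
gripper_width: 0.0525
```

drive_tool:
  plan: "0 0 0 0;0 0 0 0;0 0 0 0;0 0 0 0"
  fingers: 1
  squeeze: 20

```text
time_s: 4.2
tcp_pos: [0.4736, -0.2114, 0.1358]
eef_rot: [180.0, -0.0, -13.2]
contact_force: [-1.5, -0.3, 2.0]
gripper_width: 0.0234
```

drive_tool:
  plan: "0 0 -0.5 0;0 0 -1.5 0;0 0 -3 0;0 0 -5.5 0;0 0 -8 0;0 0 -8 0"

```text
time_s: 4.95
tcp_pos: [0.4748, -0.2116, 0.2186]
eef_rot: [-180.0, -0.3, -13.1]
contact_force: [-0.3, -0.9, -1.8]
gripper_width: 0.0233
```

```bash
python3 - <<'E'
from h import *
go(.458,.019,.20)
E
```

```text
4.95 grasp [ 0.4748 -0.2116  0.2296] rot [-179.98   -0.29  -13.15] F [-0.3 -0.9 -1.8] w 0.0233 shift cm [ -6.89 -22.07   2.93]
```

drive_tool:
  plan: "-0.6 -2 0 0;-1.9 -6 0 0;-3.4 -11 0 0;-5 -16 0 0;-6.3 -20 0 0;-6.9 -22 0 0;-6.9 -22 0 0;-6.9 -22 0 0"

```text
time_s: 5.95
tcp_pos: [0.4561, 0.0183, 0.2154]
eef_rot: [180.0, 0.0, -13.2]
contact_force: [-0.1, -0.1, -1.6]
gripper_width: 0.0235
```

drive_tool:
  plan: "0 0 3 0;0 0 7 0;0 0 11 0;0 0 14.5 0;0 0 16.5 0;0 0 16.5 0;0 0 16.5 0"

```text
time_s: 6.82
tcp_pos: [0.457, 0.0182, 0.0513]
eef_rot: [-180.0, -0.0, -13.2]
contact_force: [0.6, 0.7, -0.6]
gripper_width: 0.0233
```

```bash
python3 - <<'E'
from h import *
go(.458,.019,.0438)
s=cap('side','s2')
cv2.imwrite('pics/z4.png',cv2.resize(s["frame"][190:330,240:400,::-1],(640,560),interpolation=cv2.INTER_CUBIC))
E
```

```text
6.825 grasp [0.4569 0.0182 0.0623] rot [-1.7998e+02 -4.0000e-02 -1.3200e+01] F [ 0.6  0.7 -0.6] w 0.0233 shift cm [ 0.08 -0.1   1.85]
```

View pics/z4.png

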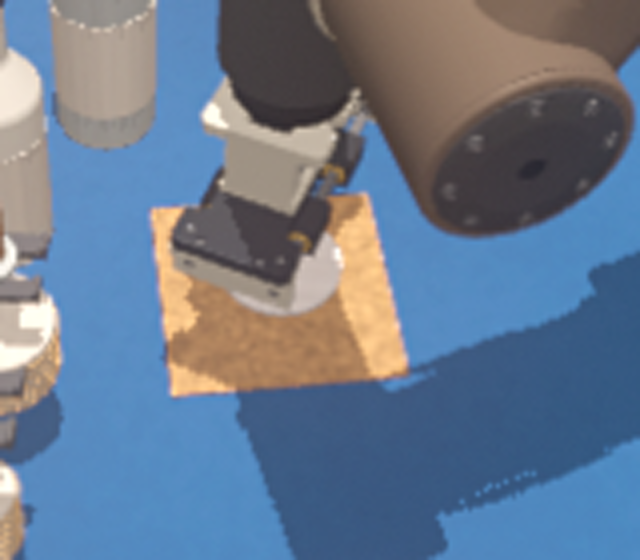

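The lid is held level over the middle of the mat, with its disc around (290,275). I'll lower it slowly.

drive_tool:
  plan: "0 0 0.6 0;0 0 1.1 0;0 0 1.4 0;0 0 1.6 0;0 0 1.7 0;0 0 1.7 0"

```text
time_s: 7.62
tcp_pos: [0.4564, 0.0186, 0.0335]
eef_rot: [180.0, 0.0, -13.2]
contact_force: [0.8, 0.0, -1.9]
gripper_width: 0.0237
```

drive_tool:
  plan: "0 0 0.1 0;0 0 0.2 0;0 0 0.2 0"

```text
time_s: 8.0
tcp_pos: [0.4565, 0.0186, 0.0327]
eef_rot: [-180.0, -0.0, -13.1]
contact_force: [-5.5, 1.2, 16.2]
gripper_width: 0.0234
```

drive_tool:
  plan: "0 0 -0.1 0;0 0 -0.1 0"

```text
time_s: 8.25
tcp_pos: [0.4566, 0.0187, 0.0328]
eef_rot: [-180.0, -0.0, -13.2]
contact_force: [-1.3, 1.1, 4.3]
gripper_width: 0.0235
```

drive_tool:
  plan: "0 0 0 0;0 0 0 0;0 0 0 0;0 0 0 0"
  fingers: -0.2

```text
time_s: 8.75
tcp_pos: [0.4563, 0.0186, 0.0325]
eef_rot: [180.0, 0.0, -13.2]
contact_force: [0.0, 0.1, 0.1]
gripper_width: 0.0521
```

drive_tool:
  plan: "0 0 -1 0;0 0 -3 0;0 0 -7 0;0 0 -13 0;0 0 -19 0;0 0 -25 0;0 0 -27 0;0 0 -27 0"

```text
time_s: 9.75
tcp_pos: [0.4568, 0.0188, 0.305]
eef_rot: [-179.8, -0.2, -13.2]
contact_force: [-0.5, -0.6, -0.4]
gripper_width: 0.0524
```

```bash
python3 - <<'E'
from h import *
go(.600,.2537,.30)
s=cap('side','s3')
cv2.imwrite('pics/z5.png',cv2.resize(s["frame"][130:370,190:420,::-1],(575,600),interpolation=cv2.INTER_CUBIC))
E
```

```text
9.75 grasp [0.4568 0.0187 0.316 ] rot [-179.84   -0.21  -13.16] F [-0.5 -0.6 -0.4] w 0.0524 shift cm [  8.59 -26.14   1.7 ]
```

View pics/z5.png

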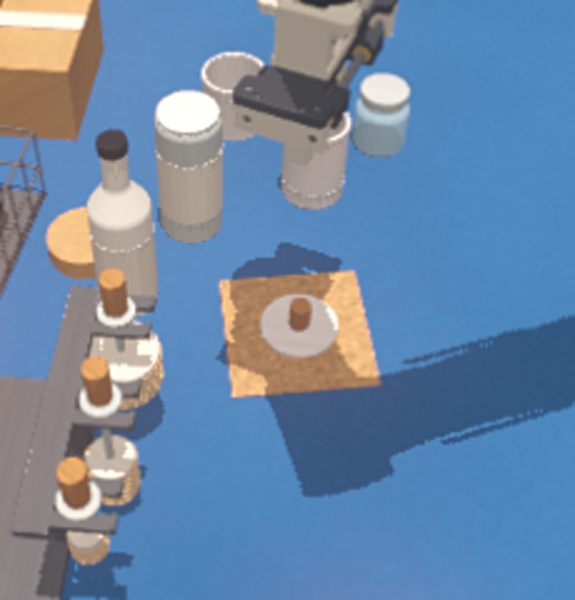

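The lid stands knob-up at the middle of the mat, at (300,325). Now for the brush.

drive_tool:
  plan: "1.5 -4 0 0;3.2 -10 0 0;5.2 -16 0 0;7 -22 0 0;8.6 -26.1 0 0;8.6 -26.1 0 0;8.6 -26.1 0 0;8.6 -26.1 0 0"

```text
time_s: 10.8
tcp_pos: [0.5991, 0.2523, 0.3025]
eef_rot: [180.0, 0.0, -13.2]
contact_force: [1.1, 0.0, 0.5]
gripper_width: 0.0523
```

```bash
python3 - <<'E'
from h import *
go(.600,.2535,.208)
s=cap('side','s4')
for p in((.6,.2535,.227),(.6,.2535,.185)): print(proj(s,p))
cv2.imwrite('pics/z6.png',cv2.resize(s["frame"][190:350,190:350,::-1],(600,600),interpolation=cv2.INTER_CUBIC))
E
```

```text
10.8 grasp [0.5991 0.2523 0.3135] rot [ 1.7998e+02  2.0000e-02 -1.3200e+01] F [1.1 0.  0.5] w 0.0523 shift cm [ 0.06 -0.15 10.55]
[227.33354517 275.99175326]
[229.32324527 287.32644787]
```

View pics/z6.png

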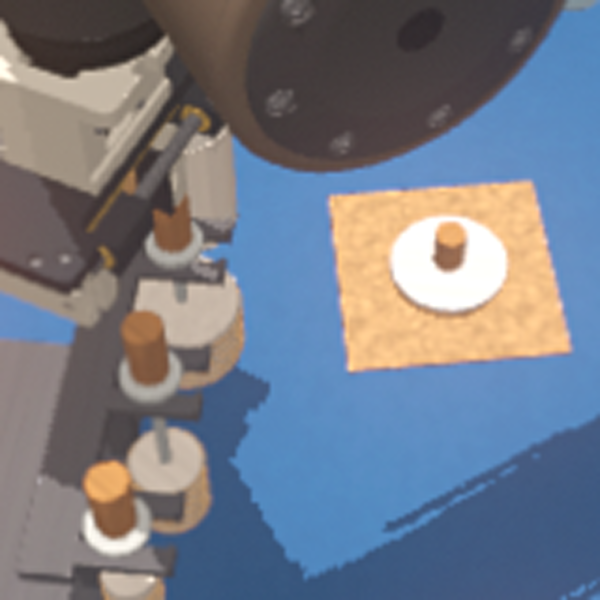

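The handle top is at crop (143,325) against a predicted (140,322), so they agree to within 2 mm. Descending.

drive_tool:
  plan: "0 -0.1 3 0;0 -0.1 6 0;0 -0.1 8.5 0;0 -0.1 10 0;0 -0.1 10.4 0;0 -0.1 10.4 0"

```text
time_s: 11.6
tcp_pos: [0.6001, 0.2541, 0.1994]
eef_rot: [-180.0, -0.0, -13.2]
contact_force: [-0.1, 0.2, 0.3]
gripper_width: 0.0523
```

drive_tool:
  plan: "0 0 0 0;0 0 0 0;0 0 0 0;0 0 0 0"
  fingers: 1
  squeeze: 30

```text
time_s: 12.1
tcp_pos: [0.5999, 0.2542, 0.1988]
eef_rot: [-180.0, -0.0, -13.2]
contact_force: [-0.2, -0.7, 1.1]
gripper_width: 0.0235
```

```bash
python3 - <<'E'
from h import *
go(.600,.2535,.228)
E
```

```text
12.1 grasp [0.5999 0.2542 0.2098] rot [-1.7998e+02 -1.0000e-02 -1.3160e+01] F [-0.2 -0.7  1.1] w 0.0235 shift cm [ 0.03  0.06 -1.82]
```

drive_tool:
  plan: "0 0 -0.6 0;0 0 -1.6 0;0 0 -2.8 0;0 0 -3 0;0 0 -3 0"

```text
time_s: 12.72
tcp_pos: [0.5997, 0.2541, 0.2288]
eef_rot: [-180.0, -0.0, -13.2]
contact_force: [0.4, 0.5, -1.8]
gripper_width: 0.0231
```

drive_tool:
  plan: "-0.9 0.3 0 0;-2.8 1 0 0;-5.2 1.9 0 0;-8 2.9 0 0;-10.3 3.7 0 0;-11.3 4.1 0 0;-11.3 4.1 0 0"

```text
time_s: 13.6
tcp_pos: [0.48, 0.2399, 0.2289]
eef_rot: [-180.0, -0.0, -13.1]
contact_force: [0.4, 0.8, -1.1]
gripper_width: 0.0236
```

```bash
python3 - <<'E'
from h import *
go(.4718,-.2108,.33)
t=cap('top','t5');s=cap('side','s5')
cv2.imwrite('pics/z7.png',np.hstack([cv2.resize(s["frame"][190:370,190:350,::-1],(480,540)),cv2.resize(t["frame"][140:240,100:200,::-1],(320,320))[:540] if 0 else cv2.copyMakeBorder(cv2.resize(t["frame"][140:240,100:200,::-1],(320,320)),0,220,0,0,0)]))
E
```

```text
13.6 grasp [0.48   0.2399 0.2399] rot [-1.7997e+02 -2.0000e-02 -1.3120e+01] F [ 0.4  0.8 -1.1] w 0.0236 shift cm [ 9.44 44.08 -9.03]
```

View pics/z7.png

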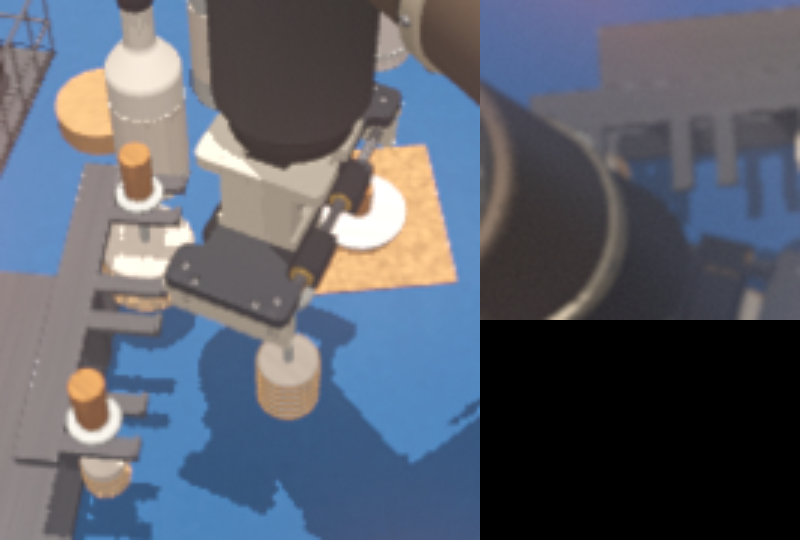

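The brush hangs straight in the gripper with its head at (288,375). Fork1 is empty and the neighbours are undisturbed. Now I'll lift it and check where the open pot is.

drive_tool:
  plan: "0 0 -1.5 0;0 0 -4 0;0 0 -7 0;0 0 -9 0;0 0 -9 0"

```text
time_s: 14.32
tcp_pos: [0.4816, 0.2405, 0.3207]
eef_rot: [-179.8, -0.1, -13.2]
contact_force: [1.3, -0.0, -2.7]
gripper_width: 0.0239
```

```bash
python3 - <<'E'
from h import *
t=load('t5'); g=cv2.cvtColor(t["frame"],cv2.COLOR_RGB2HSV)
m=255-cv2.inRange(g,(95,110,0),(125,255,255)); x0,y0,x1,y1=338,210,400,276
k=np.zeros_like(m);k[y0:y1,x0:x1]=m[y0:y1,x0:x1]
k=cv2.morphologyEx(k,cv2.MORPH_OPEN,np.ones((5,5)))
for cn in cv2.findContours(k,0,2)[0]:
    P=np.array([onz(t,*p[0],.115)[:2] for p in cn],np.float32)
    print(cv2.boundingRect(cn),P.min(0),P.max(0),cv2.minEnclosingCircle(P))
cv2.imwrite('pics/z8.png',cv2.resize(t["frame"][200:290,320:420,::-1],(700,630)[:2] if 0 else (660,594),interpolation=cv2.INTER_CUBIC))
E
```

```text
(386, 261, 14, 15) [ 0.39430314 -0.28690088] [ 0.42748836 -0.2545284 ] ((0.41089576482772827, -0.2707146406173706), 0.02327992394566536)
(343, 226, 45, 36) [ 0.4272059  -0.26011056] [ 0.5116139  -0.15346257] ((0.46555280685424805, -0.20678657293319702), 0.05479637533426285)
(388, 210, 12, 7) [ 0.5362603  -0.29225078] [ 0.5511036  -0.26500797] ((0.545509397983551, -0.27883923053741455), 0.01463150791823864)
```

View pics/z8.png

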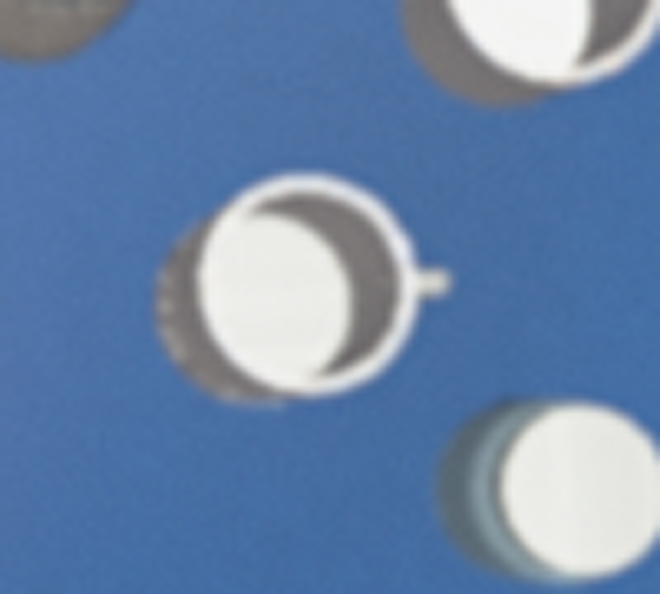

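The open pot's rim is centred at crop (308,284) with a radius of 112, and the handle is on the right.

```bash
python3 - <<'E'
from h import *
t=load('t5'); print(onz(t,366.2,242.6,.115), onz(t,366.2-17,242.6,.115),onz(t,366.2,242.6-17,.115))
s=load('s5'); print(proj(s,(.472,-.211,.115)))
g=cv2.cvtColor(s["frame"],cv2.COLOR_RGB2HSV)
go(.472,-.2108,.33)
E
```

```text
[ 0.47131905 -0.20974301  0.115     ] [ 0.47120428 -0.16878517  0.115     ] [ 0.51255815 -0.21100983  0.115     ]
[316.56449755 177.50643166]
14.325 grasp [0.4816 0.2404 0.3317] rot [-1.7983e+02 -1.3000e-01 -1.3190e+01] F [ 1.3 -0.  -2.7] w 0.0239 shift cm [ 9.36 44.15  0.06]
```

drive_tool:
  plan: "0.6 3 0 0;1.8 8.5 0 0;3.1 14.5 0 0;4.4 20.5 0 0;5.6 26.5 0 0;6.9 32.5 0 0;8.2 38.5 0 0;9.1 43 0 0"

```text
time_s: 15.32
tcp_pos: [0.4704, -0.2019, 0.3177]
eef_rot: [180.0, 0.1, -13.2]
contact_force: [0.8, 0.5, -1.9]
gripper_width: 0.0232
```

drive_tool:
  plan: "0.3 1.1 0 0;0.3 1.1 0 0;0.3 1.1 0 0"

```text
time_s: 15.7
tcp_pos: [0.4715, -0.2101, 0.3183]
eef_rot: [-180.0, 0.0, -13.1]
contact_force: [0.4, -0.6, -0.8]
gripper_width: 0.0234
```

```bash
python3 - <<'E'
from h import *
go(.4717,-.2104,.29)
s=cap('side','s6');t=cap('top','t6')
cv2.imwrite('pics/z9.png',cv2.resize(s["frame"][110:250,240:400,::-1],(640,560),interpolation=cv2.INTER_CUBIC))
E
```

```text
15.7 grasp [ 0.4715 -0.2101  0.3293] rot [-1.7999e+02  3.0000e-02 -1.3130e+01] F [ 0.4 -0.6 -0.8] w 0.0234 shift cm [0.02 0.02 3.93]
```

View pics/z9.png

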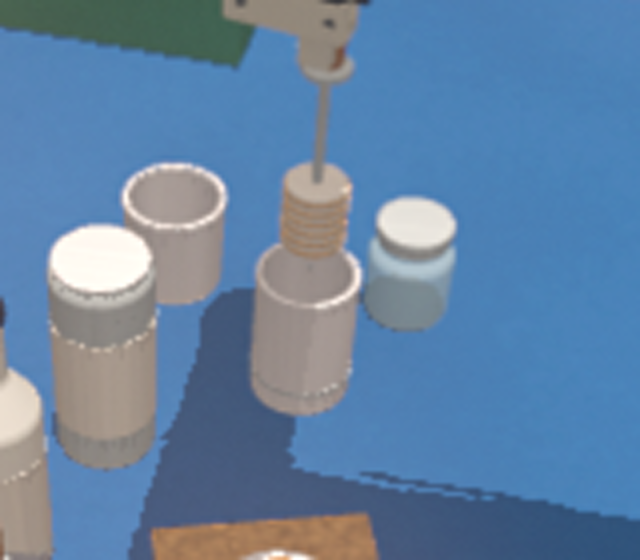

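The brush head at (316,210) is above the pot mouth (308,275) and lined up with it. I'll enter gently.

drive_tool:
  plan: "0 0 1.5 0;0 0 3 0;0 0 4 0;0 0 5 0;0 0 6 0;0 0 7 0;0 0 7 0"

```text
time_s: 16.68
tcp_pos: [0.471, -0.2108, 0.2477]
eef_rot: [180.0, 0.1, -13.2]
contact_force: [0.5, -0.5, -1.2]
gripper_width: 0.0234
```

drive_tool:
  plan: "0 0 2 0;0 0 4 0;0 0 5.5 0;0 0 6.3 0;0 0 6.5 0;0 0 6.5 0;0 0 6.5 0"

```text
time_s: 17.55
tcp_pos: [0.4719, -0.211, 0.1841]
eef_rot: [-180.0, -0.1, -13.2]
contact_force: [0.2, -0.2, -1.4]
gripper_width: 0.0235
```

```bash
python3 - <<'E'
from h import *
go(.4717,-.2104,.1908)
E
```

```text
17.55 grasp [ 0.4718 -0.211   0.1951] rot [-1.800e+02 -6.000e-02 -1.316e+01] F [ 0.2 -0.2 -1.4] w 0.0235 shift cm [-0.03 -0.05  0.43]
```

drive_tool:
  plan: "0 0 0.4 0;0 0 0.4 0;0 0 0.4 0"

```text
time_s: 17.92
tcp_pos: [0.4715, -0.2109, 0.1796]
eef_rot: [180.0, 0.0, -13.2]
contact_force: [0.5, 0.0, -2.5]
gripper_width: 0.0235
```

drive_tool:
  plan: "0 0 -1.5 0;0 0 -4 0;0 0 -6.5 0;0 0 -8.5 0;0 0 -9.7 0;0 0 -9.7 0;0 0 -9.7 0"

```text
time_s: 18.8
tcp_pos: [0.4711, -0.2107, 0.2759]
eef_rot: [-180.0, 0.1, -13.2]
contact_force: [-0.5, 0.3, -2.4]
gripper_width: 0.0235
```

drive_tool:
  plan: "0 0 1.5 0;0 0 4 0;0 0 6.5 0;0 0 8.5 0;0 0 9.5 0;0 0 9.7 0;0 0 9.7 0;0 0 9.7 0"

```text
time_s: 19.8
tcp_pos: [0.4719, -0.211, 0.1803]
eef_rot: [-180.0, -0.1, -13.2]
contact_force: [-0.4, 0.7, -2.3]
gripper_width: 0.0234
```

drive_tool:
  plan: "0 0 -1.5 0;0 0 -4 0;0 0 -6.5 0;0 0 -8.5 0;0 0 -9.7 0;0 0 -9.7 0;0 0 -9.7 0"

```text
time_s: 20.68
tcp_pos: [0.4711, -0.2107, 0.2759]
eef_rot: [-180.0, 0.1, -13.2]
contact_force: [0.3, -0.5, -1.5]
gripper_width: 0.0235
```

drive_tool:
  plan: "0 0 1.5 0;0 0 4 0;0 0 6.5 0;0 0 8.5 0;0 0 9.5 0;0 0 9.7 0;0 0 9.7 0;0 0 9.7 0"

```text
time_s: 21.68
tcp_pos: [0.4719, -0.211, 0.1803]
eef_rot: [-180.0, -0.1, -13.2]
contact_force: [0.5, 0.3, -0.3]
gripper_width: 0.0231
```

drive_tool:
  plan: "0 0 -1.5 0;0 0 -4 0;0 0 -6.5 0;0 0 -8.5 0;0 0 -9.7 0;0 0 -9.7 0;0 0 -9.7 0"

```text
time_s: 22.55
tcp_pos: [0.471, -0.2108, 0.2759]
eef_rot: [-180.0, 0.1, -13.2]
contact_force: [-0.3, -0.5, -2.5]
gripper_width: 0.0234
```

drive_tool:
  plan: "0 0 1.5 0;0 0 4 0;0 0 6.5 0;0 0 8.5 0;0 0 9.5 0;0 0 9.7 0;0 0 9.7 0;0 0 9.7 0"

```text
time_s: 23.55
tcp_pos: [0.4719, -0.211, 0.1803]
eef_rot: [-180.0, -0.1, -13.2]
contact_force: [0.6, 0.1, -1.9]
gripper_width: 0.0236
```

drive_tool:
  plan: "0 0 -2 0;0 0 -5 0;0 0 -8 0;0 0 -11 0;0 0 -13 0;0 0 -15 0;0 0 -15 0"

```text
time_s: 24.42
tcp_pos: [0.4722, -0.2111, 0.3315]
eef_rot: [-180.0, -0.2, -13.2]
contact_force: [-0.4, -0.0, -2.3]
gripper_width: 0.0235
```

```bash
python3 - <<'E'
from h import *
go(.4805,.2405,.33)
E
```

```text
24.425 grasp [ 0.4722 -0.2111  0.3425] rot [-179.98   -0.23  -13.16] F [-0.4 -0.  -2.3] w 0.0235 shift cm [ -9.47 -44.16   1.23]
```

drive_tool:
  plan: "-0.6 -3 0 0;-1.8 -8.5 0 0;-3.1 -14.5 0 0;-4.4 -20.5 0 0;-5.6 -26.5 0 0;-6.9 -32.5 0 0;-8.2 -38.5 0 0;-9.1 -43 0 0"

```text
time_s: 25.42
tcp_pos: [0.4801, 0.2309, 0.3286]
eef_rot: [180.0, 0.0, -13.1]
contact_force: [0.6, -0.2, -1.3]
gripper_width: 0.0233
```

drive_tool:
  plan: "-0.4 -1.1 1.5 0;-0.4 -1.1 4.5 0;-0.4 -1.1 7.5 0;-0.4 -1.1 9.5 0;-0.4 -1.1 10 0;-0.4 -1.1 10 0"

```text
time_s: 26.18
tcp_pos: [0.4795, 0.2397, 0.2295]
eef_rot: [180.0, 0.0, -13.2]
contact_force: [-0.6, -0.3, -1.2]
gripper_width: 0.0234
```

```bash
python3 - <<'E'
from h import *
go(.4800,.2400,.2378)
go(.5999,.2541,.2378)
E
```

```text
26.175 grasp [0.4795 0.2398 0.2405] rot [179.98   0.   -13.19] F [-0.6 -0.3 -1.2] w 0.0234 shift cm [ 0.05 -0.04  0.27]
26.175 grasp [0.4795 0.2398 0.2405] rot [179.98   0.   -13.19] F [-0.6 -0.3 -1.2] w 0.0234 shift cm [11.4  -4.14  0.27]
```

drive_tool:
  plan: "1 -0.4 0 0;3 -1.1 0 0;5.2 -1.9 0 0;7.6 -2.8 0 0;9.8 -3.6 0 0;11.4 -4.1 0 0;11.4 -4.1 0 0;11.4 -4.1 0 0"

```text
time_s: 27.18
tcp_pos: [0.5995, 0.254, 0.2296]
eef_rot: [180.0, 0.0, -13.2]
contact_force: [0.5, 0.4, -1.7]
gripper_width: 0.0236
```

drive_tool:
  plan: "0 0 0.8 0;0 0 1.6 0;0 0 2.3 0;0 0 2.7 0;0 0 2.8 0;0 0 2.8 0"

```text
time_s: 27.92
tcp_pos: [0.5999, 0.2542, 0.2017]
eef_rot: [-180.0, -0.0, -13.2]
contact_force: [-0.4, 0.2, -1.3]
gripper_width: 0.0235
```

```bash
python3 - <<'E'
from h import *
go(.5999,.2541,.2098)
E
```

```text
27.925 grasp [0.5999 0.2542 0.2127] rot [-1.7999e+02 -1.0000e-02 -1.3160e+01] F [-0.4  0.2 -1.3] w 0.0235 shift cm [0.   0.01 0.29]
```

drive_tool:
  plan: "0 0 0.1 0;0 0 0.2 0;0 0 0.27 0;0 0 0.27 0"

```text
time_s: 28.42
tcp_pos: [0.5998, 0.2541, 0.1989]
eef_rot: [180.0, -0.0, -13.2]
contact_force: [0.3, 0.6, -2.2]
gripper_width: 0.0235
```

drive_tool:
  plan: "0 0 0.05 0;0 0 0.1 0;0 0 0.1 0"

```text
time_s: 28.8
tcp_pos: [0.5998, 0.2541, 0.1988]
eef_rot: [-180.0, -0.0, -13.2]
contact_force: [-3.1, -1.0, 5.3]
gripper_width: 0.0233
```

Contact with the prongs. Now release and rise straight up.

drive_tool:
  plan: "0 0 0 0;0 0 0 0;0 0 0 0;0 0 0 0"
  fingers: -0.2

```text
time_s: 29.3
tcp_pos: [0.5998, 0.2541, 0.1977]
eef_rot: [180.0, 0.0, -13.2]
contact_force: [0.2, 0.3, -0.2]
gripper_width: 0.0518
```

drive_tool:
  plan: "0 0 -1 0;0 0 -3 0;0 0 -6 0;0 0 -10 0;0 0 -13 0;0 0 -13 0"

```text
time_s: 30.05
tcp_pos: [0.6009, 0.2546, 0.3319]
eef_rot: [-179.8, -0.2, -13.2]
contact_force: [-0.6, -1.1, 0.4]
gripper_width: 0.0522
```

drive_tool:
  plan: "-3 -6 0 0;-6 -11 0 0;-10 -16 0 0;-14 -21 0 0;-18 -24 0 0;-18 -24 0 0;-18 -24 0 0;-18 -24 0 0"

```text
time_s: 31.05
tcp_pos: [0.4799, 0.5278, 0.328]
eef_rot: [180.0, -0.0, -13.2]
contact_force: [0.1, 0.9, 0.6]
gripper_width: 0.0523
```

```bash
python3 - <<'E'
from h import *
go(.4,.5,.3)
t=cap('top','t9');s=cap('side','s9')
a=cv2.resize(s["frame"][130:370,190:410,::-1],(412,450)); b=cv2.resize(t["frame"][140:310,90:430,::-1],(800,400))
b=cv2.resize(t["frame"][140:310,100:430,::-1],(388,200)); b=cv2.resize(b,(388,200))
cv2.imwrite('pics/z10.png',np.hstack([cv2.resize(s["frame"][130:370,190:410,::-1],(440,480)),np.vstack([cv2.resize(t["frame"][140:240,100:250,::-1],(360,240)),cv2.resize(t["frame"][190:290,270:420,::-1],(360,240))])]))
d=cv2.absdiff(load('top0')["frame"],t["frame"]).max(2); m=cv2.morphologyEx((d>60).astype(np.uint8),cv2.MORPH_OPEN,np.ones((2,2)))
n,l,st,ce=cv2.connectedComponentsWithStats(m); print([tuple(map(int,x)) for x in st[1:]])
E
```

```text
31.05 grasp [0.4799 0.5278 0.339 ] rot [179.99  -0.   -13.24] F [0.1 0.9 0.6] w 0.0523 shift cm [-7.14  4.53  3.9 ]
[(0, 204, 31, 55, 1113), (350, 225, 36, 17, 125), (359, 230, 23, 28, 319), (256, 237, 34, 33, 840), (350, 244, 2, 4, 8), (364, 246, 23, 17, 86), (361, 259, 2, 2, 4), (118, 302, 3, 2, 6), (125, 310, 9, 7, 29), (134, 310, 2, 2, 4), (8, 337, 172, 83, 3613), (6, 354, 12, 12, 80), (4, 363, 6, 4, 16), (0, 372, 7, 3, 17), (281, 384, 9, 2, 18), (197, 387, 5, 4, 11), (237, 388, 2, 2, 4), (268, 392, 2, 2, 4), (271, 392, 2, 2, 4), (310, 396, 12, 17, 63), (231, 398, 11, 21, 122), (310, 402, 4, 8, 26)]
```

View pics/z10.png

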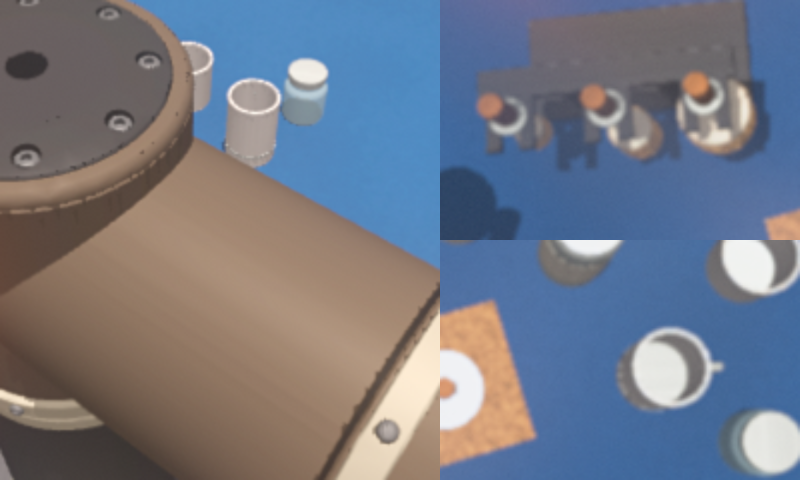

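The brush hangs on fork1 exactly as it did before, with no differing pixels at the rack. The pot stands open and the lid is on the mat.

```bash
python3 -c "
from h import *
print(r.close_job())"
```

```text
the job is handed in; nothing more can be done
None
```

The job is finished and handed in after about 31 s of robot time, well inside the 69 s limit; no verdict came back.

- **Lid:** I lifted it straight off the pot and set it knob up on the middle of the cork mat. It touched down at about 16 N, which I eased before letting go.
- **Brush:** I took the long brush from the middle fork. I scrubbed three full strokes, with the tip going from about 3 mm above the pot floor to about 10 mm below the mouth. The entry and exit passes come on top of those three. The forces I read during scrubbing stayed under 3 N, so the brush never pressed on the floor or wall.
- **Hanging back:** The brush went back on its fork, and contact on the prongs was felt before release.

**Last checks:** The final top picture shows the brush hanging as at the start, with no pixel differences at the rack. The pot stands open in its place, the lid is on the mat, and the other objects on the bench are unmoved. In the last side picture the arm hid the rack and mat, so those two rest on the top view alone. No check failed or disagreed. The tip heights are worked out from the measured grasp height, not seen directly, and are good to a few millimetres.

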